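# Sort the tube parts into their trays

### The arm

A 6-joint arm with a two-finger parallel gripper is mounted at the origin on the work surface. World frame = base frame: x ahead of the robot, y to its left, z up, the work surface at z = 0. Lengths are in m, angles in rad, forces in N, time in s.
With the tool pointing down it reaches from about 0.275 to 0.875 m from the base axis. Payload 12.5 kg.
Tool frame: the origin (TCP) lies at the very end of the fingers, on their centre line; the grasp point (between the pads) lies 19 mm behind it; z points along the fingers, y is the line along which they close (so a half turn about z gives the same grasp; the last joint's range is limited). The gripper opens to 85 mm and grips with 20 to 120 N. Pads are 22 mm wide; open, the fingers measure 114 mm over their backs; the gripper's body (76 mm by 85 mm) begins 54 mm behind the grasp point. The pads swing forward as they close: fully open they stand 13 mm farther back than shut.
Start: joints at [1.226, 0.351, 1.652, -0, 1.139, -0.085], TCP at [0.141, 0.532, 0.231] pointing down, gripper open.
Joint ranges: [-2.75, 2.75], [-0.79, 2.1], [0.01, 2.65], [-1.57, 4.71], [0.07, 3.14], [-2.87, 2.87]. Speed limits (rad/s): [2.22, 2.22, 2.79, 3.14, 3.14, 3.14].

### API

Orientations are given as [roll, pitch, yaw] about the fixed x, y, z axes, in that order (R = Rz(yaw) Ry(pitch) Rx(roll)).
In Python, from workcell import ctrl gives the robot as it stands. The module is installed in compiled form; this text tells all that it offers.
- The arm moves only by the shell command python3 -m handwheel 'ROWS'. ROWS is a JSON list of rows, 1 to 10 of them, each of 5 numbers: dx, dy, dz in m, then a turn about the tool's z in rad, then the opening from 0.0 (shut) to 1.0 (fully open); each row is the pose to reach, as a shift and turn from the pose commanded when the command began, along the tool's axes at that moment; what a row does not reach only later rows make up. A row lasts 1/8 s, in which the tool goes at most 0.0625 m and 0.188 rad, less where a joint would pass 70% of its speed; a pose out of reach is approached as far as the arm can. The fingers move at their own pace and stop on an object; the grip force is fixed at half the most. Time passes only in rows, so rows that do not move let the fingers close. It prints the time, the measured TCP pose, the force, the opening and the grip force at its end.
- ctrl.sense(): the state, without advancing time (a new reading comes with each control period).
- ctrl.snapshot(name): name is "side" or "top"; returns a dict with "image" (480x640x3 uint8, blue, green, red), "depth" (480x640 float32, m along the optical axis (not along the pixel's ray), 0 where there is no reading), "camera_matrix" (3x3 intrinsics, pixels), "R" (3x3) and "t" (3): a world point X has camera coordinates R X + t. Camera axes: x right, y down, z forward; pixel columns grow to the right and rows downward; lengths in m; the calibration is good to about 2 mm. A picture is of the moment at which its call begins.
- ctrl.sign_off(): hands the job in; it is judged then, once.
The state is a dict: "time_s": time; "qpos": joint angles; "joint_vel": joint speeds; "tau": joint torques, N m; "eef_pos": TCP position; "ee_rot": TCP orientation; "ft_force": force on the tool from outside, world axes, zero at the start; "moment": the same for the moment, N m; "gripper_width": opening from 0.0 (shut) to 1.0 (fully open); "gripper_force": force on a finger pad.
Only numpy, scipy, OpenCV 4.12 (cv2) and the standard library are available. Lean on these libraries where they do the work, as an engineer would, in place of code of your own. Each camera call takes 0.05 s, during which the arm holds its last target. There are 200 camera calls.

### The job

Sort the loose vacuum-tube parts on the welding bench into the blue trays: the long and the short black anode into the oblong tray, both white ceramic bases into the square tray, and the steel ring into the round dish. Set each part down without dropping it, flat on the tray floor and the same way up as it lies now, with nothing on top of another part or on a rim. Leave the copper electrode tip and the green tin standing where they are.

Things in the scene. Friction and masses are not known exactly. Their poses are not given: they have to be found in the camera images.
- long_anode: The long anode: black ribbed block lying flat, 66 mm long (its x axis; the last 5 mm at each end are small steel tabs 16 mm wide, 10 mm high), 26 mm wide (its y axis, plain flat sides up to 22 mm, crosswise ribs above), 26 mm tall. Loose, about 60 g. Origin at the centre of the underside, z up. Grip it across its width.
- short_anode: The short anode: black ribbed block lying flat, 44 mm long (its x axis; the last 5 mm at each end are small steel tabs 16 mm wide, 10 mm high), 26 mm wide (its y axis, plain flat sides up to 22 mm, crosswise ribs above), 26 mm tall. Loose, about 40 g. Origin at the centre of the underside, z up. Grip it across its width.
- base_a: White ceramic tube base standing on its flange, 36 mm tall: round flange 40 mm diameter, 8 mm thick with small steel pins 3 mm high on its top, and above it a plain round hub 24 mm diameter from 8 to 36 mm height, to grip it by. Loose, about 50 g. Origin at the centre of the underside, z up. The two bases are alike.
- base_b: White ceramic tube base standing on its flange, 36 mm tall: round flange 40 mm diameter, 8 mm thick with small steel pins 3 mm high on its top, and above it a plain round hub 24 mm diameter from 8 to 36 mm height, to grip it by. Loose, about 50 g. Origin at the centre of the underside, z up. The two bases are alike.
- steel_ring: Plain steel ring lying flat, 36 mm outer and 22 mm inner diameter, 10 mm high. Loose, about 30 g. Origin at the centre of the underside, z up.
- oblong_tray: Oblong blue open tray for the anodes, fixed to the bench: outside 188 mm (its x axis) by 78 mm (its y axis), walls 4 mm thick, rim 14 mm above the bench, floor 4 mm thick (inside 180 by 70 mm). Origin at the centre of the underside, on the bench, z up.
- square_tray: Square blue open tray for the ceramic bases, fixed to the bench: outside 124 by 124 mm (x and y along its sides), walls 4 mm thick, rim 14 mm above the bench, floor 4 mm thick (inside 116 by 116 mm). Origin at the centre of the underside, on the bench, z up.
- round_dish: Round blue open dish for the steel ring, fixed to the bench: outside diameter 120 mm, wall 4 mm thick, rim 14 mm above the bench, floor 4 mm thick (inside diameter 112 mm). Origin at the centre of the underside, on the bench, z up.
- copper_tip: Bystander: copper welding electrode tip standing among the parts, 24 mm diameter, 34 mm tall, tapering to 8 mm at the top. Loose; leave it where it stands. Origin at the centre of the underside.
- tin: Bystander: closed round green tin standing among the parts, 45 mm diameter, 22 mm tall. Loose; leave it where it stands. Origin at the centre of the underside.
There are look-alikes about, which are no part of the job. Leave any pink or red look-alike of the oblong_tray alone.

How it is judged:
At the end, for the whole second after the job is handed in: Anodes in the oblong tray, bases in the square tray, ring in the round dish: each origin inside the inner outline (ring: within 45 mm of the centre), underside within 4 mm of the tray floor, tilt under 0.12 rad from upright, under 0.02 m/s, released (x of long_anode in the frame of oblong_tray between -0.09 and 0.09 m and y of long_anode in the frame of oblong_tray between -0.035 and 0.035 m and z of long_anode in the frame of oblong_tray between 0.001 and 0.008 m and angle between each of long_anode, short_anode, base_a, base_b, steel_ring's own z axis and vertical below 0.12 rad and linear speed of each of long_anode, short_anode, base_a, base_b, steel_ring below 0.02 m/s and x of short_anode in the frame of oblong_tray between -0.09 and 0.09 m and y of short_anode in the frame of oblong_tray between -0.035 and 0.035 m and z of short_anode in the frame of oblong_tray between 0.001 and 0.008 m and x of base_a in the frame of square_tray between -0.058 and 0.058 m and y of base_a in the frame of square_tray between -0.058 and 0.058 m and z of base_a in the frame of square_tray between 0.001 and 0.008 m and x of base_b in the frame of square_tray between -0.058 and 0.058 m and y of base_b in the frame of square_tray between -0.058 and 0.058 m and z of base_b in the frame of square_tray between 0.001 and 0.008 m and horizontal distance between steel_ring and round_dish below 0.045 m and z of steel_ring in the frame of round_dish between 0.001 and 0.008 m); the robot touches nothing.
It fails at once if the copper electrode tip is shoved more than 25 mm from its place or knocked over (distance of copper_tip from where it was at the start of the episode above 0.025 m or angle between copper_tip's own z axis and vertical above 0.5 rad).
It fails at once if the green tin is shoved more than 25 mm from its place or knocked over (distance of tin from where it was at the start of the episode above 0.025 m or angle between tin's own z axis and vertical above 0.5 rad).
It fails at once if a part is dropped or tossed (moves faster than 0.8 m/s while the fingers do not touch it: a free fall of more than about 30 mm) ((linear speed of long_anode above 0.8 m/s and contact force between the fingers and long_anode below 0.05 N) or (linear speed of short_anode above 0.8 m/s and contact force between the fingers and short_anode below 0.05 N) or (linear speed of base_a above 0.8 m/s and contact force between the fingers and base_a below 0.05 N) or (linear speed of base_b above 0.8 m/s and contact force between the fingers and base_b below 0.05 N) or (linear speed of steel_ring above 0.8 m/s and contact force between the fingers and steel_ring below 0.05 N)).
It also fails if it takes over 120 s, if anything falls off the work surface, if the arm or the gripper's body presses on something with over 40 N, if the wrist force passes 120 N, or if a joint passes its speed limit or range.

## Working session

There is one attempt and no reset: what is moved stays moved. The work goes in short steps, Python scripts to look and compute and a shell command to move; the robot and the scene stay as the last step left them, time stands still between calls to the robot, and variables do not carry over. Pictures are saved under pics/ and viewed, at most 14 in all, crops included, and the job is handed in when it is done.

```bash
mkdir -p pics; python3 - <<'E'
from workcell import ctrl
import cv2,numpy as np
s=ctrl.sense();print({k:np.round(v,3).tolist() for k,v in s.items()})
for n in("top","side"):
    d=ctrl.snapshot(n);cv2.imwrite(f"pics/{n}0.png",d["image"]);np.savez(f"{n}0.npz",**d)
    print(n,np.round(d["camera_matrix"],1).tolist(),np.round(d["R"],3).tolist(),np.round(d["t"],3).tolist(), (d["depth"]>0).mean())
E
```

```text
{'time_s': 0.0, 'qpos': [1.226, 0.351, 1.652, 0.0, 1.139, -0.085], 'joint_vel': [0.002, 0.001, 0.001, -0.003, 0.001, 0.001], 'tau': [0.002, -50.612, -29.14, -0.0, 0.005, 0.0], 'eef_pos': [0.141, 0.531, 0.231], 'ee_rot': [-3.14, -0.0, 2.882], 'ft_force': [-0.178, 0.86, -0.743], 'moment': [0.012, -0.009, 0.0], 'gripper_force': 0.0, 'gripper_width': 1.0}
top [[595.3, 0.0, 318.9], [0.0, 595.3, 240.8], [0.0, 0.0, 1.0]] [[-0.022, -1.0, 0.007], [-0.985, 0.021, -0.174], [0.173, -0.01, -0.985]] [0.017, 0.56, 1.356] 0.9961328125
side [[521.0, 0.0, 315.6], [0.0, 521.0, 241.2], [0.0, 0.0, 1.0]] [[0.806, -0.592, -0.0], [-0.423, -0.577, -0.699], [0.413, 0.563, -0.715]] [-0.44, 0.264, 0.82] 0.9959635416666667
```

View pics/top0.png

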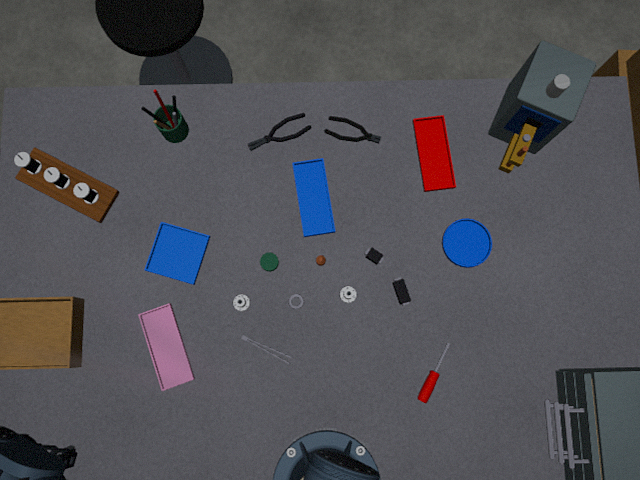

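View pics/side0.png

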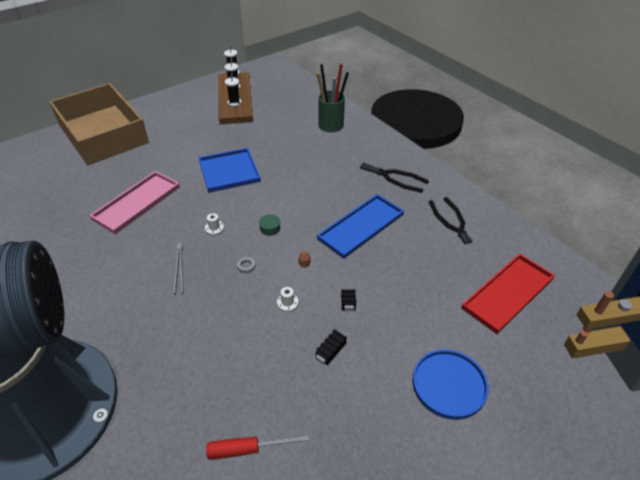

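The top view shows the bases at (241,302) and (348,294), the ring at (296,301), the short anode at (374,256), the long anode at (402,291), the tin at (269,261) and the copper tip at (321,260). It also shows the blue trays: oblong (314,198), square (178,253) and dish (467,243). The side view shows the same parts, with the bases at (214,223) and (288,298), the ring at (246,265), the anodes at (349,299) and (331,347), and the trays at (361,226), (229,170) and (450,383).

```bash
cat > vis.py <<'E'
import cv2,numpy as np
def cloud(d):
    K=d["camera_matrix"];v,u=np.mgrid[:480,:640]
    p=np.stack([(u-K[0,2])/K[0,0],(v-K[1,2])/K[1,1],np.ones(u.shape)],-1)*d["depth"][...,None]
    return (p-d["t"])@d["R"]
def proj(d,X):
    c=d["R"]@np.asarray(X)+d["t"];q=d["camera_matrix"]@c;return q[:2]/q[2]
def ray(d,uv,z):
    r=d["R"].T@np.linalg.inv(d["camera_matrix"])@np.array([uv[0],uv[1],1.]);o=-d["R"].T@d["t"]
    return o+r*(z-o[2])/r[2]
def masks(d):
    h=cv2.cvtColor(d["image"],cv2.COLOR_BGR2HSV);H,S,V=cv2.split(h)
    return dict(blue=(H>100)&(H<130)&(S>150)&(V>60),green=(H>60)&(H<95)&(S>90),
      copper=(H<15)&(S>110)&(V>40),black=(V<55)&(S<150),white=(V>125)&(S<60))
E
python3 - <<'E'
from vis import *
roi={"top":(130,180,500,325),"side":(190,140,500,425)}
for n in roi:
    d=dict(np.load(f"{n}0.npz"));C=cloud(d);x0,y0,x1,y1=roi[n]
    for c,m in masks(d).items():
        mm=np.zeros((480,640),np.uint8);y0_=150 if c=="blue" else y0
        mm[y0_:y1,x0:x1]=m[y0_:y1,x0:x1]
        if c in("white","black"):mm=cv2.morphologyEx(mm,cv2.MORPH_CLOSE,np.ones((5,5)))
        k,L,st,ce=cv2.connectedComponentsWithStats(mm)
        for i in range(1,k):
            if st[i,4]<40: continue
            P=C[L==i];P=P[np.isfinite(P).all(1)]
            z=np.percentile(P[:,2],[5,50,95])
            ys,xs=np.where(L==i);r=cv2.minAreaRect(np.c_[xs,ys].astype(np.float32))
            print(n,c,st[i],np.round(ce[i],1),"z",np.round(z*1e3,1),"xy",np.round(np.median(P[:,:2],0),4),"mid",np.round((P[:,:2].max(0)+P[:,:2].min(0))/2,4),"rect",np.round(np.r_[r[0],r[1],r[2]],1))
E
```

```text
top blue [ 292  158   43   79 2375] [313.3 197.2] z [-1.7  4.  14.3] xy [0.6774 0.0153] mid [0.5462 0.016 ] rect [313.1 197.1  75.5  31.7  80.5]
top blue [ 442  218   50   50 1890] [466.9 242.5] z [-1.4  4.2 14.5] xy [ 0.5563 -0.3567] mid [ 0.4665 -0.2002] rect [466.8 242.3  49.5  47.4  45. ]
top blue [ 144  222   66   63 2655] [177.  252.7] z [-2.   3.6 13.7] xy [0.5463 0.3482] mid [0.4694 0.2213] rect [176.6 252.5  53.   51.9  16.7]
top green [260 253  18  18 259] [268.9 261.5] z [15.6 21.2 25.6] xy [0.5173 0.1244] mid [0.4278 0.0823] rect [268.5 261.5  17.   17.   90. ]
top copper [423 180  33  12 294] [438.2 184.4] z [-1.1  5.3 17.1] xy [ 0.7035 -0.2939] mid [ 0.5171 -0.1601] rect [439.  185.5  11.   32.   90. ]
top copper [316 255  10  10  73] [320.3 259.8] z [14.9 25.6 33.8] xy [0.518  0.0023] mid [0.5193 0.001 ] rect [320.4 259.8   8.9   8.9  63.4]
top black [366 248  17  17 163] [373.9 255.7] z [12.1 21.7 28.7] xy [ 0.526  -0.1273] mid [ 0.5265 -0.1289] rect [373.9 255.6  13.9  11.6  33.7]
top black [392 279  19  25 278] [401.2 291.1] z [14.1 21.6 28.6] xy [ 0.4398 -0.1882] m
[... 3576 characters left out ...]
63] [289.7 415.3] z [-3.5 -1.2  0.7] xy [ 0.3157 -0.2447] mid [ 0.2245 -0.401 ] rect [289.9 415.6  14.4   7.2  53.1]
side white [369 408  19   7  56] [376.7 411.4] z [-3.2 -1.3  0.5] xy [ 0.4291 -0.3188] mid [ 0.4306 -0.3201] rect [377.9 411.2  18.4   5.1   5.2]
side white [394 409  14  16 110] [400.4 416.3] z [-3.5 -1.4  0.6] xy [ 0.4539 -0.3477] mid [ 0.4558 -0.3476] rect [400.4 416.7  14.5  11.   74.7]
side white [251 410  24  10  79] [263.1 413.9] z [-4.3 -1.7  0.2] xy [ 0.2852 -0.2172] mid [ 0.2122 -0.3876] rect [262.7 413.5  22.2   8.3  13.2]
side white [457 420  14   5  53] [464.3 422.4] z [-3.2 -1.2  0.8] xy [ 0.5276 -0.4137] mid [ 0.5264 -0.4143] rect [463.5 422.    4.   13.   90. ]
```

```bash
python3 - <<'E'
from vis import *
D={n:dict(np.load(f"{n}0.npz")) for n in("top","side")}
C={n:cloud(d)[D[n]["depth"]>0] for n,d in D.items()}
nom=dict(base_a=(.422,.190,.028),base_b=(.436,-.0615,.028),ring=(.428,.0596,.03),short=(.526,-.128,.04),long=(.44,-.189,.045),tin=(.515,.121,.03),copper=(.517,0,.025),
 oblong=(.675,.016,.12),square=(.546,.348,.1),dish=(.556,-.357,.08))
zb={k:(.026,.045) for k in("base_a","base_b")}|dict(ring=(.006,.02),short=(.019,.035),long=(.019,.035),tin=(.017,.03),copper=(.022,.04),oblong=(.009,.02),square=(.009,.02),dish=(.009,.02))
for k,(x,y,r) in nom.items():
    for n in C:
        P=C[n];q=P[np.hypot(P[:,0]-x,P[:,1]-y)<r];a,b=zb[k];t=q[(q[:,2]>a)&(q[:,2]<b)]
        R=cv2.minAreaRect((t[:,:2]*1000).astype(np.float32)) ;c=cv2.minEnclosingCircle((t[:,:2]*1000).astype(np.float32))
        f=q[(q[:,2]>.004)&(q[:,2]<.014)]
        print(k,n,len(t),"rect",np.round(np.r_[R[0],R[1],R[2]],1),"circ",np.round(np.r_[c[0],c[1]],1),"med",np.round(np.median(t,0)*1e3,1),"ztop",np.round(np.percentile(t[:,2],[50,75,90])*1e3,1),"floor",np.round(np.median(q[q[:,2]<.009][:,2])*1e3,1))
E
```

```text
base_a top 83 rect [422.6 193.3  21.5  21.5  89.3] circ [423.2 193.3  11.6] med [423.5 193.8  35.5] ztop [35.5 37.3 38.7] floor 0.6
base_a side 101 rect [420.2 192.4  24.   22.8  21.8] circ [419.7 194.5  13.7] med [419.9 189.6  33.7] ztop [33.7 35.1 36.3] floor 0.2
base_b top 83 rect [437.5 -61.2  22.1  22.6  62.1] circ [437.1 -61.3  12.1] med [437.  -61.4  34.6] ztop [34.6 36.5 38.4] floor 1.1
base_b side 143 rect [434.7 -62.5  23.3  22.6  12.9] circ [434.3 -61.7  12.5] med [433.6 -64.4  34. ] ztop [34.  35.4 36.1] floor 0.1
ring top 76 rect [424.9  64.2  39.1  32.5  22.2] circ [427.8  62.8  22.3] med [420.7  64.2   9.6] ztop [ 9.6 11.6 12.7] floor -0.0
ring side 128 rect [420.1  61.8  33.6  34.1  24.9] circ [421.3  62.   18.9] med [418.6  60.9   8.4] ztop [ 8.4  9.2 10. ] floor -0.8
short top 133 rect [ 528.1 -126.2   41.7   26.2   56. ] circ [ 527.4 -125.7   21.2] med [ 527.8 -127.    22.8] ztop [22.8 25.3 27.4] floor -0.5
short side 199 rect [ 525.  -128.5   33.3   26.2   55.7] circ [ 524.2 -128.2   19.2] med [ 524.3 -127.9   23.1] ztop [23.1 24.3 25.7] floor -1.2
long top 212 re
[... 933 characters left out ...]
.7] floor 0.3
oblong side 521 rect [675.9  15.4 192.   81.7   8. ] circ [675.5  14.8 101.2] med [665.    9.4  12. ] ztop [12.  13.2 14.1] floor -0.5
square top 399 rect [546.7 348.2 126.1 124.7  72.8] circ [547.5 348.4  85.8] med [551.1 349.5  12.4] ztop [12.4 14.3 16.5] floor 0.8
square side 339 rect [543.6 347.  130.5 124.2  72.9] circ [543.9 346.6  87.7] med [541.9 334.   11.8] ztop [11.8 13.  14.2] floor 0.5
dish top 316 rect [ 556.7 -354.1  118.9  119.1   89.7] circ [ 550.9 -360.1   67.4] med [ 552.  -355.7   12.8] ztop [12.8 14.8 16.9] floor 1.6
dish side 636 rect [ 553.1 -355.2  119.7  118.1   43.3] circ [ 553.7 -356.1   61.2] med [ 549.9 -359.    12.1] ztop [12.1 13.1 13.9] floor 1.2
```

```bash
python3 - <<'E'
from vis import *
t=cv2.imread("pics/top0.png")[240:330,220:430];s=cv2.imread("pics/side0.png")[200:380,190:390]
a=cv2.resize(t,None,fx=3.8,fy=3.3,interpolation=2);a=cv2.resize(t,(700,300),interpolation=2);b=cv2.resize(s,(330,297),interpolation=2)
o=np.zeros((600,700,3),np.uint8);o[:300]=a;o[300:597,:330]=b;cv2.imwrite("pics/crop.png",o)
E
```

```text
(no output)
```

View pics/crop.png

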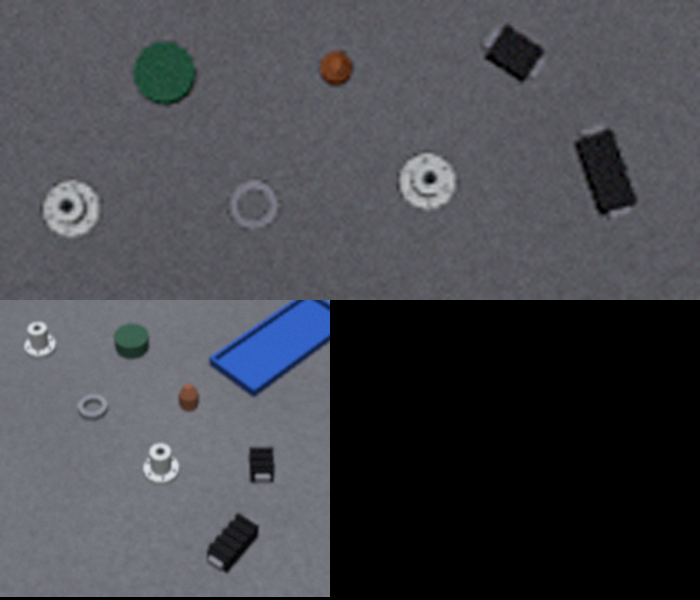

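The enlarged crop confirms two upright bases, the ring lying flat and both anodes with their tabs at about 56° and 16°. Everything is free-standing, with clear space for the fingers. Measured heights in both views agree with the text to about 2 mm: base 36, ring 10, anode 25 and rim 14.

```bash
cat > go.py <<'E'
import sys,numpy as np
from workcell import ctrl
from scipy.spatial.transform import Rotation as Ro
# args: x,y,z,yaw waypoints ; yaw '-' keeps; prints shifts in tool axes from the present pose
s=ctrl.sense();p=np.array(s["eef_pos"]);R=Ro.from_euler("xyz",s["ee_rot"])
print("t",round(s["time_s"],2),"pos",np.round(p,4),"rot",np.round(s["ee_rot"],3),"w",round(s["gripper_width"],3),"q6",round(s["qpos"][5],2))
for a in sys.argv[1:]:
    x,y,z,yaw=a.split(",");d=R.inv().apply(np.array([float(x),float(y),float(z)])-p)
    t=0 if yaw=="-" else -((float(yaw)-s["ee_rot"][2]+np.pi/2)%np.pi-np.pi/2)
    print(a,"->",np.round(d,4),"turn",round(t,3),"rows",round(np.linalg.norm(d)/.0625,1))
E
python3 go.py .4215,.193,.1,- .4215,.193,.014,-
```

```text
t 0.1 pos [0.1412 0.5313 0.2308] rot [-3.141 -0.     2.882] w 1.001 q6 -0.08
.4215,.193,.1,- -> [-0.3578 -0.2548  0.1311] turn 0 rows 7.3
.4215,.193,.014,- -> [-0.3579 -0.2547  0.2171] turn 0 rows 7.8
```

```bash
python3 -m handwheel '[[-0.358,-0.255,0.131,0,0.75],[-0.358,-0.255,0.131,0,0.75],[-0.358,-0.255,0.131,0,0.75],[-0.358,-0.255,0.131,0,0.75],[-0.358,-0.255,0.131,0,0.75],[-0.358,-0.255,0.131,0,0.75],[-0.358,-0.255,0.131,0,0.75],[-0.358,-0.255,0.131,0,0.75],[-0.358,-0.255,0.131,0,0.75],[-0.358,-0.255,0.131,0,0.75]]'; python3 go.py .4215,.193,.1,- .4215,.193,.014,-
```

```text
time_s: 1.35
eef_pos: [0.4212, 0.1937, 0.1004]
ee_rot: [3.142, -0.0, 2.882]
ft_force: [0.5, 0.0, -0.3]
gripper_width: 0.751
gripper_force: 0.0
t 1.35 pos [0.4212 0.1937 0.1004] rot [ 3.142 -0.     2.882] w 0.751 q6 -0.98
.4215,.193,.1,- -> [-0.0004 -0.0006  0.0004] turn 0 rows 0.0
.4215,.193,.014,- -> [-0.0004 -0.0006  0.0864] turn 0 rows 1.4
```

```bash
python3 -m handwheel '[[0,0,0.04,0,0.75],[0,0,0.06,0,0.75],[0,0,0.08,0,0.75],[0,0,0.086,0,0.75],[0,0,0.086,0,0.2],[0,0,0.086,0,0.1],[0,0,0.086,0,0.0],[0,0,0.086,0,0.0],[0,0,0.086,0,0.0],[0,0,0.086,0,0.0]]'; python3 go.py
```

```text
time_s: 2.6
eef_pos: [0.4221, 0.1935, 0.0153]
ee_rot: [3.141, 0.001, 2.882]
ft_force: [-2.4, 1.4, 6.9]
gripper_width: 0.254
gripper_force: 58.4
t 2.6 pos [0.4221 0.1935 0.0153] rot [3.141e+00 1.000e-03 2.882e+00] w 0.254 q6 -0.98
```

```bash
python3 -m handwheel '[[0,0,-0.01,0,0],[0,0,-0.03,0,0],[0,0,-0.06,0,0],[0,0,-0.085,0,0],[0,0,-0.085,0,0]]'; python3 go.py .572,.3394,.1,2.842 .572,.3394,.02,2.842; python3 - <<'E'
from workcell import ctrl
import cv2
d=ctrl.snapshot("side");cv2.imwrite("pics/lift1.png",cv2.resize(d["image"][100:300,130:330],(600,600),interpolation=2))
E
```

```text
time_s: 3.22
eef_pos: [0.4227, 0.1935, 0.1013]
ee_rot: [3.139, 0.003, 2.882]
ft_force: [-0.5, -0.9, -1.1]
gripper_width: 0.254
gripper_force: 58.8
t 3.23 pos [0.4227 0.1935 0.1013] rot [3.139e+00 3.000e-03 2.882e+00] w 0.254 q6 -0.98
.572,.3394,.1,2.842 -> [-0.1067  0.1794  0.0021] turn 0.04 rows 3.3
.572,.3394,.02,2.842 -> [-0.1065  0.1792  0.0821] turn 0.04 rows 3.6
```

View pics/lift1.png

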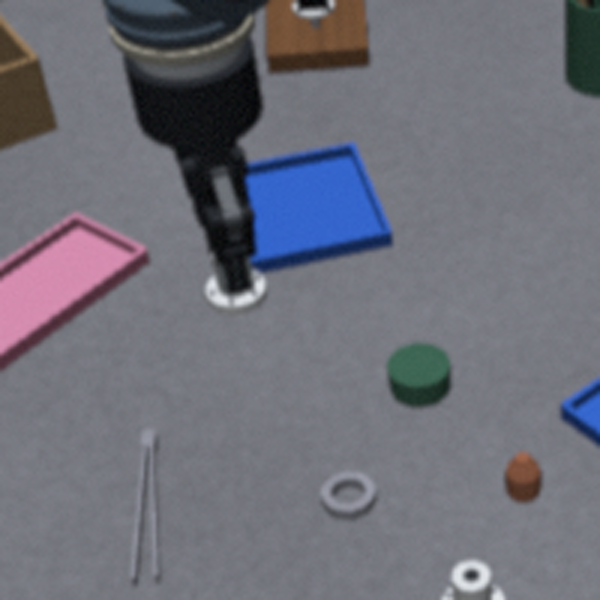

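The side crop shows base_a hanging upright from the fingers at about (235,290), with its flange level and clear of everything. I'll carry it to the square tray.

```bash
python3 -m handwheel '[[-0.03,0.05,0,0,0],[-0.06,0.1,0,0.04,0],[-0.09,0.15,0,0.04,0],[-0.1065,0.179,0,0.04,0],[-0.1065,0.179,0.0,0.04,0],[-0.1065,0.179,0.035,0.04,0],[-0.1065,0.179,0.06,0.04,0],[-0.1065,0.179,0.073,0.04,0],[-0.1065,0.179,0.081,0.04,0],[-0.1065,0.179,0.081,0.04,0]]'; python3 go.py .572,.3394,.0195,-
```

```text
time_s: 4.53
eef_pos: [0.5709, 0.3387, 0.0194]
ee_rot: [3.141, 0.001, 2.842]
ft_force: [-1.7, -1.2, 3.1]
gripper_width: 0.259
gripper_force: 59.2
t 4.53 pos [0.5709 0.3387 0.0194] rot [3.141e+00 1.000e-03 2.842e+00] w 0.259 q6 -0.81
.572,.3394,.0195,- -> [-0.0009  0.001  -0.0001] turn 0 rows 0.0
```

```bash
python3 -m handwheel '[[0,0,0,0,0.35],[0,0,0,0,0.45],[0,0,0,0,0.5],[0,0,-0.02,0,0.5],[0,0,-0.05,0,0.5],[0,0,-0.09,0,0.6],[0,0,-0.09,0,0.75]]'; python3 go.py .436,-.062,.1,- .436,-.062,.014,-
```

```text
time_s: 5.4
eef_pos: [0.5725, 0.3397, 0.1131]
ee_rot: [3.137, 0.005, 2.842]
ft_force: [0.2, 0.3, -0.8]
gripper_width: 0.751
gripper_force: 0.0
t 5.4 pos [0.5725 0.3397 0.1131] rot [3.137 0.005 2.842] w 0.751 q6 -0.81
.436,-.062,.1,- -> [ 0.0118 -0.4242  0.011 ] turn 0 rows 6.8
.436,-.062,.014,- -> [ 0.0123 -0.4246  0.097 ] turn 0 rows 7.0
```

```bash
python3 -m handwheel '[[0.012,-0.424,0.011,0,0.75],[0.012,-0.424,0.011,0,0.75],[0.012,-0.424,0.011,0,0.75],[0.012,-0.424,0.011,0,0.75],[0.012,-0.424,0.011,0,0.75],[0.012,-0.424,0.011,0,0.75],[0.012,-0.424,0.011,0,0.75],[0.012,-0.424,0.011,0,0.75],[0.012,-0.424,0.011,0,0.75],[0.012,-0.424,0.011,0,0.75]]'; python3 go.py .436,-.062,.014,-;  python3 - <<'E'
from vis import *
from workcell import ctrl
d=ctrl.snapshot("top");C=cloud(d)[d["depth"]>0]
q=C[(np.hypot(C[:,0]-.572,C[:,1]-.34)<.03)]
t=q[q[:,2]>.03];print(len(t),np.round(t.mean(0),4),np.round(t.max(0)-t.min(0),4),np.percentile(t[:,2],75))
E
```

```text
time_s: 6.65
eef_pos: [0.4343, -0.0619, 0.0974]
ee_rot: [3.142, 0.0, 2.843]
ft_force: [0.2, 0.1, 0.5]
gripper_width: 0.75
gripper_force: 0.0
t 6.65 pos [ 0.4343 -0.0619  0.0974] rot [3.142 0.    2.843] w 0.75 q6 -1.52
.436,-.062,.014,- -> [-0.0016  0.0004  0.0834] turn 0 rows 1.3
89 [0.5718 0.3382 0.0381] [0.024  0.0246 0.0158] 0.04058837948994951
```

Base_a stands in the square tray with its top at 40 mm. Next is base_b.

```bash
python3 -m handwheel '[[-0.0016,0,0.04,0,0.75],[-0.0016,0,0.06,0,0.75],[-0.0016,0,0.078,0,0.75],[-0.0016,0,0.0834,0,0.75],[-0.0016,0,0.0834,0,0.2],[-0.0016,0,0.0834,0,0.1],[-0.0016,0,0.0834,0,0],[-0.0016,0,0.0834,0,0],[-0.0016,0,0.0834,0,0],[-0.0016,0,0.0834,0,0]]'; python3 -m handwheel '[[0,0,-0.01,0,0],[0,0,-0.03,0,0],[0,0,-0.06,0,0],[0,0,-0.09,0,0],[0,0,-0.09,0,0]]'; python3 go.py .518,.356,.1,2.842 .518,.356,.0185,2.842
```

```text
time_s: 7.95
eef_pos: [0.4359, -0.0632, 0.0148]
ee_rot: [3.141, 0.001, 2.842]
ft_force: [-1.4, 1.8, 7.0]
gripper_width: 0.255
gripper_force: 58.4
time_s: 8.57
eef_pos: [0.4367, -0.0635, 0.1062]
ee_rot: [3.141, 0.005, 2.842]
ft_force: [-0.6, -0.1, 0.3]
gripper_width: 0.258
gripper_force: 58.8
t 8.57 pos [ 0.4367 -0.0635  0.1062] rot [3.141 0.005 2.842] w 0.258 q6 -1.52
.518,.356,.1,2.842 -> [0.0462 0.4248 0.0061] turn -0.0 rows 6.8
.518,.356,.0185,2.842 -> [0.0466 0.4248 0.0876] turn -0.0 rows 7.0
```

```bash
python3 -m handwheel '[[0.046,0.424,0,0,0],[0.046,0.424,0,0,0],[0.046,0.424,0,0,0],[0.046,0.424,0,0,0],[0.046,0.424,0,0,0],[0.046,0.424,0,0,0],[0.046,0.424,0,0,0],[0.046,0.424,0,0,0],[0.046,0.424,0,0,0],[0.046,0.424,0,0,0]]'; python3 go.py .518,.356,.0185,2.842
```

```text
time_s: 9.82
eef_pos: [0.5167, 0.3542, 0.1037]
ee_rot: [-3.141, -0.0, 2.841]
ft_force: [0.1, -0.9, -0.5]
gripper_width: 0.252
gripper_force: 59.0
t 9.82 pos [0.5167 0.3542 0.1037] rot [-3.141 -0.     2.841] w 0.252 q6 -0.74
.518,.356,.0185,2.842 -> [-0.0008  0.0022  0.0852] turn -0.001 rows 1.4
```

```bash
python3 -m handwheel '[[0,0,0.04,0,0],[0,0,0.065,0,0],[0,0,0.078,0,0],[0,0,0.0848,0,0],[0,0,0.0848,0,0],[0,0,0.0848,0,0.35],[0,0,0.0848,0,0.45],[0,0,0.0848,0,0.5],[0,0,0.065,0,0.5],[0,0,0,0,0.6]]'; python3 go.py .4225,.063,.1,- .4225,.063,.0015,-
```

```text
time_s: 11.08
eef_pos: [0.5154, 0.3546, 0.1009]
ee_rot: [-3.138, -0.003, 2.842]
ft_force: [1.1, -0.4, 0.2]
gripper_width: 0.605
gripper_force: 0.0
t 11.07 pos [0.5154 0.3546 0.1009] rot [-3.138e+00 -3.000e-03  2.842e+00] w 0.605 q6 -0.74
.4225,.063,.1,- -> [ 0.0026 -0.306   0.002 ] turn 0 rows 4.9
.4225,.063,.0015,- -> [ 0.0023 -0.3057  0.1005] turn 0 rows 5.1
```

```bash
python3 -m handwheel '[[0.0025,-0.306,0,0,0.7],[0.0025,-0.306,0,0,0.7],[0.0025,-0.306,0,0,0.7],[0.0025,-0.306,0,0,0.7],[0.0025,-0.306,0,0,0.7],[0.0025,-0.306,0,0,0.7],[0.0025,-0.306,0.03,0,0.7],[0.0025,-0.306,0.04,0,0.7],[0.0025,-0.306,0.04,0,0.7]]'; python3 go.py .4225,.063,.0015,-;  python3 - <<'E'
from vis import *
from workcell import ctrl
d=ctrl.snapshot("top");C=cloud(d)[d["depth"]>0]
for x,y in((.572,.339),(.517,.355)):
    q=C[(np.hypot(C[:,0]-x,C[:,1]-y)<.025)]
    t=q[q[:,2]>.03];print(len(t),np.round(t.mean(0),4),np.round(t.max(0)-t.min(0),4),np.percentile(t[:,2],75))
E
```

```text
time_s: 12.2
eef_pos: [0.4241, 0.0643, 0.0615]
ee_rot: [-3.141, -0.001, 2.843]
ft_force: [-0.0, 0.3, -0.4]
gripper_width: 0.705
gripper_force: 0.0
t 12.2 pos [0.4241 0.0643 0.0615] rot [-3.141e+00 -1.000e-03  2.843e+00] w 0.705 q6 -1.23
.4225,.063,.0015,- -> [ 0.0011 -0.0017  0.06  ] turn 0 rows 1.0
84 [0.5719 0.3389 0.038 ] [0.0243 0.0237 0.0145] 0.04062094845083276
88 [0.5178 0.3551 0.0385] [0.0219 0.0225 0.0134] 0.04028329611722803
```

Both bases stand in the square tray with their tops at 40 mm. Next is the ring: descend, close, lift.

```bash
python3 -m handwheel '[[0.001,-0.0017,0.03,0,0.7],[0.001,-0.0017,0.05,0,0.7],[0.001,-0.0017,0.058,0,0.7],[0.001,-0.0017,0.059,0,0.6],[0.001,-0.0017,0.06,0,0.3],[0.001,-0.0017,0.06,0,0.1],[0.001,-0.0017,0.06,0,0],[0.001,-0.0017,0.06,0,0],[0.001,-0.0017,0.06,0,0],[0.001,-0.0017,0.06,0,0]]'; python3 -m handwheel '[[0,0,-0.005,0,0],[0,0,-0.02,0,0],[0,0,-0.05,0,0],[0,0,-0.08,0,0],[0,0,-0.08,0,0]]'; python3 go.py .5555,-.3555,.09,- .5555,-.3555,.0055,-;python3 - <<'E'
from workcell import ctrl
import cv2
d=ctrl.snapshot("side");cv2.imwrite("pics/ring1.png",cv2.resize(d["image"][130:330,170:370],(600,600),interpolation=2))
E
```

```text
time_s: 13.5
eef_pos: [0.4232, 0.0626, 0.0027]
ee_rot: [3.141, 0.002, 2.842]
ft_force: [-4.7, 1.6, 14.9]
gripper_width: 0.38
gripper_force: 58.1
time_s: 14.12
eef_pos: [0.4238, 0.0625, 0.0838]
ee_rot: [3.14, 0.004, 2.842]
ft_force: [0.2, 0.1, -1.7]
gripper_width: 0.379
gripper_force: 59.6
t 14.12 pos [0.4238 0.0625 0.0838] rot [3.14  0.004 2.842] w 0.379 q6 -1.23
.5555,-.3555,.09,- -> [-0.2493 -0.3605 -0.0056] turn 0 rows 7.0
.5555,-.3555,.0055,- -> [-0.2489 -0.3606  0.0789] turn 0 rows 7.1
```

View pics/ring1.png

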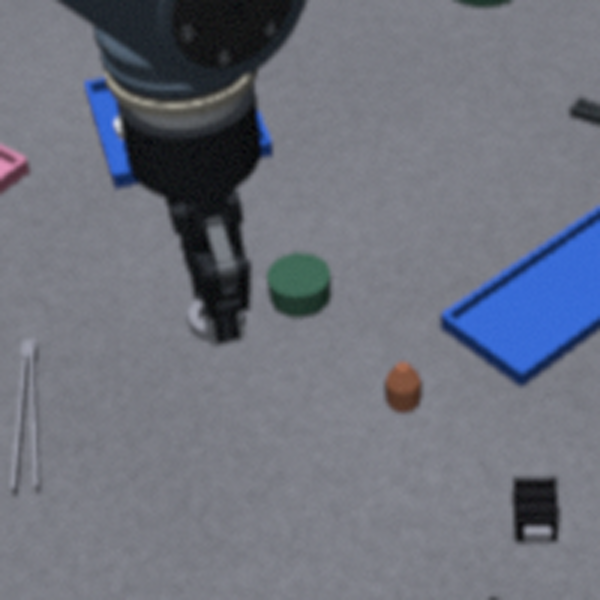

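The side crop shows the ring gripped level at about (213,320), clear of the tin. I'll carry it to the round dish.

```bash
python3 -m handwheel '[[-0.249,-0.3605,0,0,0],[-0.249,-0.3605,0,0,0],[-0.249,-0.3605,0,0,0],[-0.249,-0.3605,0,0,0],[-0.249,-0.3605,0,0,0],[-0.249,-0.3605,0,0,0],[-0.249,-0.3605,0,0,0],[-0.249,-0.3605,0,0,0],[-0.249,-0.3605,0,0,0],[-0.249,-0.3605,0,0,0]]'; python3 go.py .5555,-.3555,.0072,-
```

```text
time_s: 15.42
eef_pos: [0.5537, -0.3541, 0.081]
ee_rot: [3.141, -0.001, 2.843]
ft_force: [-1.3, 0.7, 0.2]
gripper_width: 0.382
gripper_force: 59.7
t 15.43 pos [ 0.5537 -0.3541  0.081 ] rot [ 3.141e+00 -1.000e-03  2.843e+00] w 0.382 q6 -1.91
.5555,-.3555,.0072,- -> [-0.0022 -0.0008  0.0738] turn 0 rows 1.2
```

```bash
python3 -m handwheel '[[0,0,0.035,0,0],[0,0,0.055,0,0],[0,0,0.068,0,0],[0,0,0.0735,0,0],[0,0,0.0735,0,0],[0,0,0.0735,0,0.45],[0,0,0.0735,0,0.55],[0,0,0.0735,0,0.6],[0,0,0.055,0,0.6],[0,0,0,0,0.6]]'; python3 go.py .438,-.1895,.08,.283 .438,-.1895,.006,.283
```

```text
time_s: 16.68
eef_pos: [0.5529, -0.3547, 0.081]
ee_rot: [3.14, -0.004, 2.842]
ft_force: [-0.1, 0.3, 0.2]
gripper_width: 0.599
gripper_force: 0.0
t 16.68 pos [ 0.5529 -0.3547  0.081 ] rot [ 3.14  -0.004  2.842] w 0.599 q6 -1.91
.438,-.1895,.08,.283 -> [0.1585 0.1239 0.0018] turn -0.583 rows 3.2
.438,-.1895,.006,.283 -> [0.1582 0.1238 0.0758] turn -0.583 rows 3.4
```

```bash
python3 -m handwheel '[[0.1585,0.124,0,-0.15,0.6],[0.1585,0.124,0,-0.3,0.6],[0.1585,0.124,0,-0.45,0.6],[0.1585,0.124,0,-0.583,0.6],[0.1585,0.124,0,-0.583,0.6],[0.1585,0.124,0,-0.583,0.6],[0.1585,0.124,0,-0.583,0.6]]'; python3 go.py .438,-.1895,.006,.283;  python3 - <<'E'
from vis import *
from workcell import ctrl
d=ctrl.snapshot("top");C=cloud(d)[d["depth"]>0]
q=C[(np.hypot(C[:,0]-.554,C[:,1]+.355)<.035)&(C[:,2]>.0095)]
print(len(q),np.round((q.max(0)+q.min(0))/2,4),np.round(q.max(0)-q.min(0),4),np.median(q[:,2]))
E
```

```text
time_s: 17.55
eef_pos: [0.4397, -0.191, 0.0816]
ee_rot: [-3.141, 0.0, -2.861]
ft_force: [-1.1, -0.2, 0.2]
gripper_width: 0.598
gripper_force: 0.0
t 17.55 pos [ 0.4397 -0.191   0.0816] rot [-3.141  0.    -2.861] w 0.598 q6 -2.36
.438,-.1895,.006,.283 -> [0.0013 0.0019 0.0756] turn -0.002 rows 1.2
114 [ 0.557  -0.3573  0.0153] [0.0593 0.065  0.0116] 0.01255232205821849
```

```bash
python3 -m handwheel '[[0.0013,0.0019,0.035,0,0.6],[0.0013,0.0019,0.055,0,0.6],[0.0013,0.0019,0.07,0,0.6],[0.0013,0.0019,0.0756,0,0.6],[0.0013,0.0019,0.0756,0,0.3],[0.0013,0.0019,0.0756,0,0.1],[0.0013,0.0019,0.0756,0,0],[0.0013,0.0019,0.0756,0,0],[0.0013,0.0019,0.0756,0,0]]'; python3 -m handwheel '[[0,0,-0.005,0,0],[0,0,-0.02,0,0],[0,0,-0.05,0,0],[0,0,-0.08,0,0],[0,0,-0.08,0,0]]'; python3 go.py .7126,.0208,.08,.14 .7126,.0208,.0105,.14;python3 - <<'E'
from workcell import ctrl
import cv2
d=ctrl.snapshot("side");cv2.imwrite("pics/long1.png",cv2.resize(d["image"][200:420,280:500],(600,600),interpolation=2))
E
```

```text
time_s: 18.73
eef_pos: [0.4378, -0.189, 0.0065]
ee_rot: [-3.141, 0.001, -2.858]
ft_force: [-1.8, -0.0, 6.6]
gripper_width: 0.289
gripper_force: 59.6
time_s: 19.35
eef_pos: [0.4385, -0.1893, 0.0882]
ee_rot: [-3.138, 0.003, -2.858]
ft_force: [-0.4, -0.2, -0.3]
gripper_width: 0.287
gripper_force: 59.1
t 19.35 pos [ 0.4385 -0.1893  0.0882] rot [-3.138e+00  3.000e-03 -2.858e+00] w 0.287 q6 -2.36
.7126,.0208,.08,.14 -> [-0.3219  0.1251  0.0088] turn 0.143 rows 5.5
.7126,.0208,.0105,.14 -> [-0.3217  0.1254  0.0783] turn 0.143 rows 5.7
```

View pics/long1.png

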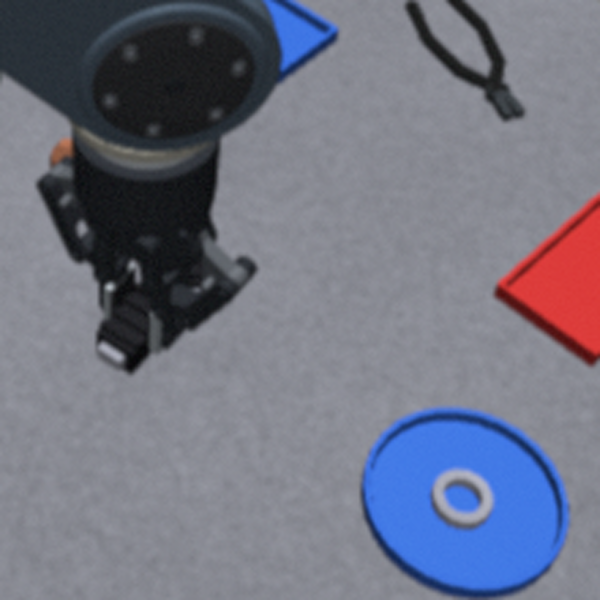

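The side crop shows the ring flat near the centre of the dish at about (463,497), and the long anode held level at (125,340). I'll refine the oblong tray's centre before placing.

```bash
python3 - <<'E'
from vis import *
for n,z in(("top",.014),("side",.014)):
    d=dict(np.load(n+"0.npz"));m=masks(d)["blue"].astype(np.uint8)
    x0,y0,x1,y1=(285,150,345,245) if n=="top" else (310,190,410,262)
    M=np.zeros_like(m);M[y0:y1,x0:x1]=m[y0:y1,x0:x1]
    c=max(cv2.findContours(M,0,2)[0],key=cv2.contourArea)[:,0]
    P=np.array([ray(d,p,z)[:2]*1000 for p in c]);r=cv2.minAreaRect(P.astype(np.float32));print(n,np.round(np.r_[r[0],r[1],r[2]],1))
E
```

```text
top [676.9  15.6 189.8  77.4   7.8]
side [671.8  11.2 193.1  82.5   7.8]
```

```bash
python3 -m handwheel '[[-0.322,0.125,0,0.143,0],[-0.322,0.125,0,0.143,0],[-0.322,0.125,0,0.143,0],[-0.322,0.125,0,0.143,0],[-0.322,0.125,0,0.143,0],[-0.322,0.125,0,0.143,0],[-0.322,0.125,0,0.143,0],[-0.322,0.125,0,0.143,0],[-0.322,0.125,0,0.143,0],[-0.322,0.125,0,0.143,0]]'; python3 go.py .7126,.0208,.011,.14
```

```text
time_s: 20.65
eef_pos: [0.7113, 0.0206, 0.086]
ee_rot: [-3.142, -0.0, -3.002]
ft_force: [0.4, 0.1, -0.6]
gripper_width: 0.288
gripper_force: 59.1
t 20.65 pos [0.7113 0.0206 0.086 ] rot [-3.142 -0.    -3.002] w 0.288 q6 -1.75
.7126,.0208,.011,.14 -> [-0.0013  0.0001  0.075 ] turn -0.001 rows 1.2
```

```bash
python3 -m handwheel '[[0,0,0.035,0,0],[0,0,0.055,0,0],[0,0,0.069,0,0],[0,0,0.075,0,0],[0,0,0.075,0,0],[0,0,0.075,0,0.36],[0,0,0.075,0,0.36],[0,0,0.075,0,0.36],[0,0,0.055,0,0.36],[0,0,0,0,0.5]]'; python3 go.py .5265,-.127,.08,.977 .5265,-.127,.006,.977
```

```text
time_s: 21.9
eef_pos: [0.7103, 0.0213, 0.0853]
ee_rot: [3.141, -0.004, -3.001]
ft_force: [-0.5, 0.9, 0.1]
gripper_width: 0.495
gripper_force: 0.0
t 21.9 pos [0.7103 0.0213 0.0853] rot [ 3.141 -0.004 -3.001] w 0.495 q6 -1.75
.5265,-.127,.08,.977 -> [ 0.2027 -0.1212  0.0061] turn -0.837 rows 3.8
.5265,-.127,.006,.977 -> [ 0.2023 -0.1212  0.0801] turn -0.837 rows 4.0
```

```bash
python3 -m handwheel '[[0.2027,-0.1212,0,0.18,0.6],[0.2027,-0.1212,0,0.36,0.6],[0.2027,-0.1212,0,0.54,0.6],[0.2027,-0.1212,0,0.72,0.6],[0.2027,-0.1212,0,0.9,0.6],[0.2027,-0.1212,0,1.08,0.6],[0.2027,-0.1212,0,1.26,0.6],[0.2027,-0.1212,0,1.44,0.6],[0.2027,-0.1212,0,1.55,0.6],[0.2027,-0.1212,0,1.55,0.6]]'; python3 go.py .5265,-.127,.08,.977;  python3 - <<'E'
from vis import *
from workcell import ctrl
d=ctrl.snapshot("top");C=cloud(d)[d["depth"]>0]
q=C[(np.hypot(C[:,0]-.712,C[:,1]-.021)<.045)&(C[:,2]>.02)]
print(len(q),cv2.minAreaRect((q[:,:2]*1000).astype(np.float32)),np.percentile(q[:,2],[50,75,90]))
E
```

```text
time_s: 23.15
eef_pos: [0.5283, -0.1272, 0.087]
ee_rot: [3.14, 0.001, 1.733]
ft_force: [0.1, -0.0, -0.3]
gripper_width: 0.598
gripper_force: 0.0
t 23.15 pos [ 0.5283 -0.1272  0.087 ] rot [3.140e+00 1.000e-03 1.733e+00] w 0.598 q6 -0.48
.5265,-.127,.08,.977 -> [ 0.0005 -0.0017  0.007 ] turn 0.756 rows 0.1
245 ((712.8297119140625, 33.00590515136719), (66.53030395507812, 47.841407775878906), 7.260039329528809) [0.02621177 0.02910221 0.03093788]
```

```bash
python3 -m handwheel '[[0.0005,-0.0017,0,0.18,0.6],[0.0005,-0.0017,0,0.36,0.6],[0.0005,-0.0017,0,0.54,0.6],[0.0005,-0.0017,0,0.7,0.6],[0.0005,-0.0017,0,0.756,0.6],[0.0005,-0.0017,0,0.756,0.6]]'; python3 go.py .5265,-.127,.006,.977
```

```text
time_s: 23.95
eef_pos: [0.5263, -0.1269, 0.0862]
ee_rot: [3.141, -0.0, 0.978]
ft_force: [0.1, 0.6, -0.1]
gripper_width: 0.596
gripper_force: 0.0
t 23.95 pos [ 0.5263 -0.1269  0.0862] rot [ 3.141 -0.     0.978] w 0.596 q6 0.27
.5265,-.127,.006,.977 -> [0.     0.0002 0.0802] turn 0.001 rows 1.3
```

```bash
python3 -m handwheel '[[0,0,0.04,0,0.6],[0,0,0.06,0,0.6],[0,0,0.075,0,0.6],[0,0,0.08,0,0.6],[0,0,0.08,0,0.3],[0,0,0.08,0,0.1],[0,0,0.08,0,0],[0,0,0.08,0,0],[0,0,0.08,0,0]]'; python3 -m handwheel '[[0,0,-0.005,0,0],[0,0,-0.02,0,0],[0,0,-0.05,0,0],[0,0,-0.08,0,0],[0,0,-0.08,0,0]]'; python3 go.py .6315,.009,.08,.137;python3 - <<'E'
from workcell import ctrl
import cv2
d=ctrl.snapshot("side");cv2.imwrite("pics/short1.png",cv2.resize(d["image"][160:380,260:480],(600,600),interpolation=2))
E
```

```text
time_s: 25.08
eef_pos: [0.5267, -0.1271, 0.0066]
ee_rot: [3.14, -0.0, 0.976]
ft_force: [-0.5, 0.4, 6.3]
gripper_width: 0.288
gripper_force: 59.6
time_s: 25.7
eef_pos: [0.5274, -0.1273, 0.0885]
ee_rot: [3.137, -0.001, 0.976]
ft_force: [0.0, -0.6, -1.4]
gripper_width: 0.286
gripper_force: 58.9
t 25.7 pos [ 0.5274 -0.1273  0.0885] rot [ 3.137e+00 -1.000e-03  9.760e-01] w 0.286 q6 0.27
.6315,.009,.08,.137 -> [0.1712 0.0099 0.0087] turn 0.839 rows 2.7
```

View pics/short1.png

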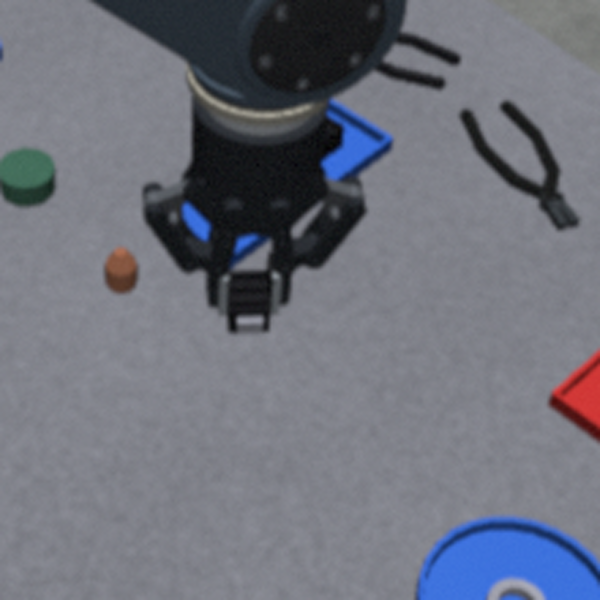

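The short anode is held level at about (250,300) in the crop, clear of the copper tip. I'll move it above the near half of the oblong tray.

```bash
python3 -m handwheel '[[0.1712,0.01,0,0.18,0],[0.1712,0.01,0,0.36,0],[0.1712,0.01,0,0.54,0],[0.1712,0.01,0,0.72,0],[0.1712,0.01,0,0.839,0],[0.1712,0.01,0,0.839,0],[0.1712,0.01,0,0.839,0],[0.1712,0.01,0,0.839,0]]'; python3 go.py .6315,.009,.011,.137
```

```text
time_s: 26.75
eef_pos: [0.6302, 0.0092, 0.0856]
ee_rot: [-3.142, 0.0, 0.138]
ft_force: [0.2, -0.8, -1.0]
gripper_width: 0.291
gripper_force: 59.0
t 26.75 pos [0.6302 0.0092 0.0856] rot [-3.142  0.     0.138] w 0.291 q6 1.37
.6315,.009,.011,.137 -> [0.0013 0.0004 0.0746] turn 0.001 rows 1.2
```

```bash
python3 -m handwheel '[[0,0,0.035,0,0],[0,0,0.055,0,0],[0,0,0.069,0,0],[0,0,0.0746,0,0],[0,0,0.0746,0,0],[0,0,0.0746,0,0.36],[0,0,0.0746,0,0.36],[0,0,0.0746,0,0.36],[0,0,0.055,0,0.36],[0,0,0,0,0.5]]'; python3 go.py .4,.25,.2,-
```

```text
time_s: 28.0
eef_pos: [0.6291, 0.0094, 0.0857]
ee_rot: [-3.141, 0.004, 0.137]
ft_force: [1.2, -0.3, 0.5]
gripper_width: 0.496
gripper_force: 0.0
t 28.0 pos [0.6291 0.0094 0.0857] rot [-3.141  0.004  0.137] w 0.496 q6 1.37
.4,.25,.2,- -> [-0.1946 -0.2697 -0.1134] turn 0 rows 5.6
```

```bash
python3 -m handwheel '[[0,0,-0.06,0,0.5],[-0.26,0,-0.113,0,0.5],[-0.26,0,-0.113,0,0.5],[-0.26,0,-0.113,0,0.5],[-0.26,0,-0.113,0,0.5],[-0.26,0,-0.113,0,0.5],[-0.26,0,-0.113,0,0.5],[-0.26,0,-0.113,0,0.5]]'; python3 - <<'E'
from vis import *
from workcell import ctrl
d=ctrl.snapshot("side");cv2.imwrite("pics/endside.png",d["image"])
d=ctrl.snapshot("top");cv2.imwrite("pics/endtop.png",cv2.resize(d["image"][150:320,130:500],(800,368),interpolation=2))
C=cloud(d)[d["depth"]>0]
for n,x,y,r,z in(("long",.712,.021,.04,.02),("short",.630,.009,.03,.02),("a",.572,.339,.022,.03),("b",.517,.355,.022,.03),("ring",.554,-.355,.022,.011)):
    q=C[(np.hypot(C[:,0]-x,C[:,1]-y)<r)&(C[:,2]>z)]
    print(n,len(q),np.round(q.mean(0),4),np.round(np.percentile(q[:,2],[10,50,90]),4))
E
```

```text
time_s: 29.0
eef_pos: [0.374, -0.0262, 0.1991]
ee_rot: [3.141, -0.001, 0.137]
ft_force: [-0.2, 1.3, 0.2]
gripper_width: 0.502
gripper_force: 0.0
long 248 [0.7143 0.0225 0.0265] [0.0219 0.0263 0.031 ]
short 153 [0.631  0.0098 0.0264] [0.0221 0.0262 0.0308]
a 87 [0.5717 0.3384 0.0385] [0.0349 0.0384 0.042 ]
b 86 [0.5177 0.3551 0.0385] [0.0351 0.0386 0.0418]
ring 73 [ 0.5545 -0.353   0.0142] [0.0113 0.014  0.0167]
```

View pics/endside.png

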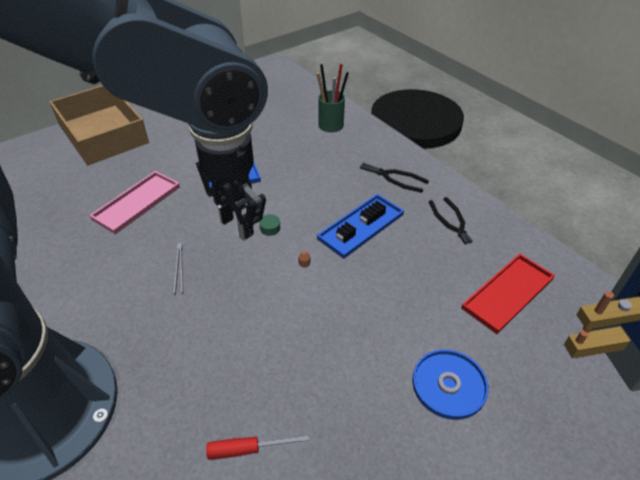

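View pics/endtop.png

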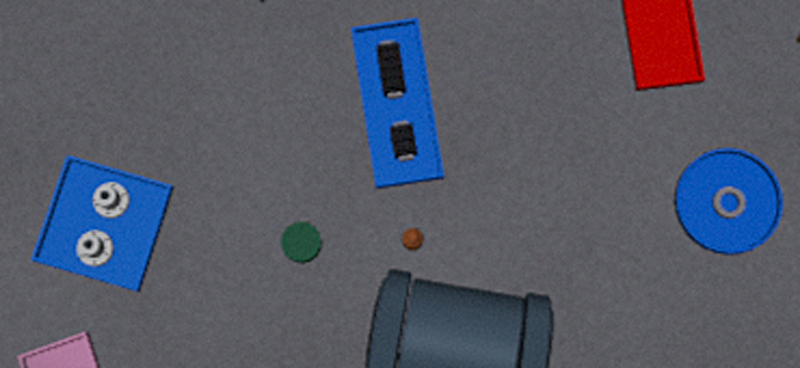

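The side view shows both anodes flat in the oblong tray (346,232 and 373,212) and the ring in the dish (450,382). The top crop shows both bases upright in the square tray (111,199 and 95,247), with the tin and copper tip still standing in their places. Handing in.

```bash
python3 -c "
from workcell import ctrl
print(ctrl.sign_off())"
```

```text
the job is handed in; nothing more can be done
None
```

The job is handed in at about 29 s: the final pictures show all five parts flat in their trays and the tin and copper tip still standing in their places; the sign-off returned no verdict.

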